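# Line up dropper bottles and click the clamp shut

## Task

Stand both brown dropper bottles upright on the bench one behind the other in the channel of the bottle clamp, wholly between its two straight guide rails. Then work the clamp's ratchet lever by its wooden handle exactly four clicks from its rest, never a fifth, so that the rail closes up to the bottles, and keep hold of it there: the lever springs back when let go, so the job finishes with your hand still holding it at the fourth click. Knock no bottle over and leave the glass dish, the square capped bottle and the fire brick where they are.

Things in the scene. Friction and masses are not known exactly. Their poses are not given: they have to be found in the camera images.
- clamp: the bottle clamp, fixed to the bench: a grey plate 95 x 165 x 12 mm with the click lever (44 mm high without its handle), and at its +x side a channel of two aluminium rails 22 mm high, 12 mm thick, the bare bench as floor. Origin on the lever's pivot at bench height; x points across the channel to the far, fixed rail, y along it to its open mouth. The near rail is moved by the lever, 3 mm a click
- channel_mouth (a point): point at bench height on the middle line of the channel as closed by four clicks, where the straight rails end at the open mouth (they flare out 30 mm further). Axes as the clamp's. Fixed rail's inner face: x = +18 mm; moving rail's: x = -30 mm at rest, -18 mm after four clicks (channel 48, then 36 mm wide), so at rest the middle is at x = -6 mm. Closing pushes the bottles along with it
- channel_stop (a point): point at bench height on the same middle line at the inner face of the end stop that shuts the other end; 142.5 mm from channel_mouth. Axes as the clamp's
- dropper_1_mid (a point): brown glass dropper bottle with a black rubber top, standing upright and loose: round body 33 mm across and 70 mm tall, narrowing to a black collar 24 mm across (62 to 77 mm up) and a thin rubber top 12 mm across up to 102 mm; 0.07 kg. This point is on its axis, 51 mm above its foot. z: its axis
- dropper_2_mid (a point): brown glass dropper bottle with a black rubber top, standing upright and loose: round body 33 mm across and 70 mm tall, narrowing to a black collar 24 mm across (62 to 77 mm up) and a thin rubber top 12 mm across up to 102 mm; 0.07 kg. This point is on its axis, 51 mm above its foot. z: its axis
- lever (a joint): lever angle, rad: 0 at rest on its stop (pointing along the clamp's -y), growing clockwise from above (handle to the clamp's -x, to the robot). Notches every 15 degrees; it clicks as it drops into each: 0.262, 0.524, 0.785, 1.047 (fourth), 1.309 (fifth), humps midway. A spring resists with 6 to 7 N at the handle; on leaving a notch it takes some 4 N more, falling off over the hump, and jumps up again at the next notch. Let go, it springs back
- handle_grip (a point): point on the axis of the lever's upright round wooden handle where to hold it, 83 mm above the bench. The handle is 20 mm across and 68 mm tall, standing on the lever from 38 to 106 mm above the bench, its axis 100 mm from the pivot (the clamp's origin); it is fixed to the lever and turns with it
- dish: square glass dish, 90 x 100 x 20 mm, loose; to be left alone; origin at the centre of its underside
- flux: square translucent bottle with a wide screw cap, 55 x 55 x 104 mm, loose; to be left alone; origin at the centre of its underside
- fire_brick: small scorched fire brick, 100 x 39 x 25 mm, loose; to be left alone; origin at the centre of its underside
Things that resemble listed ones, but are neither listed nor needed, are in the scene too. What is shaped like the part that bears dropper_1_mid but orange or yellow is not meant.

How it is judged:
By the outcome, as a careful person would: the job done as asked, in the order asked, and still so for the second after the job is handed in, while the arm keeps its last pose, push and grip.
It also fails if it takes over 72 s, if anything falls off the work surface, if the arm or the gripper's body presses on something with over 40 N, if the wrist force passes 120 N, or if a joint passes its speed limit or range.

## Robot

A 6-joint arm with a two-finger parallel gripper is mounted at the origin on a cart in front of the work surface, level with it; the furniture and walls round the work are solid. World frame = base frame: x ahead of the robot, y to its left, z up, the work surface at z = 0. Lengths are in m, angles in rad, forces in N, time in s.
With the tool pointing down it reaches from about 0.325 to 0.85 m from the base axis. Payload 4.4 kg.
Tool frame: the origin (TCP) lies at the very end of the fingers, on their centre line; the grasp point (between the pads) lies 19 mm behind it (r.grasp_offset is the distance from the TCP to the grasp point, in m); z points along the fingers, y is the line along which they close (so a half turn about z gives the same grasp; the last joint's range is limited). The gripper opens to 94 mm and grips with 3 to 60 N. Pads are 16 mm wide; open, the fingers measure 119 mm over their backs; the gripper's body (75 mm by 177 mm) begins 78 mm behind the grasp point.
Start: joints at [-1.377, 0.207, 1.542, -0, 1.393, -0.15], TCP at [0.194, -0.541, 0.205] pointing down, gripper open.
Joint ranges: [-2.73, 2.73], [-0.86, 2.22], [0.23, 2.46], [-1.11, 4.25], [0.08, 2.63], [-2.82, 2.82]. Speed limits (rad/s): [2.79, 2.79, 3.14, 3.14, 3.14, 3.14].

## Interface

Orientations are given as a unit quaternion [x, y, z, w].
In Python, from workcell import telemetry, viewer, workorder, r gives the robot as it stands.
- The arm moves only by the shell command python3 -m crank 'ROWS'. ROWS is JSON, a list of rows, each a list of 3 entries, a list of its own where there are three numbers: the shift along the world's x, y, z in mm, then the turn, a rotation vector about the world's x, y, z in rad, then the opening in per cent of the stroke, from 0 (shut) to 100 (fully open). In form: [[[x, y, z], [wx, wy, wz], fingers], ...]. A call has 1 to 5 rows; each row shifts and turns the commanded pose from where the row before left it; what a row does not reach is not made up. A row lasts 1/8 s, in which the tool goes at most 62.5 mm and 10.7 degrees, less where a joint would pass 70% of its speed; a pose out of reach is approached as far as the arm can. A call with a gripper value outside its range is refused whole. The fingers move at their own pace and stop on an object; the grip force is fixed at half the most. Time passes only in rows, so rows that do not move let the fingers close. It gives the time, the measured TCP pose, the force, the opening and the grip force at its end, in the units of the state.
- telemetry.sense(): the state, without advancing time (a new reading comes with each control period).
- viewer.capture(name): name is "side" or "top"; returns a dict with "pixels" (384x512x3 uint8, red, green, blue), "z_map" (384x512 float32, m along the optical axis (not along the pixel's ray), 0 where there is no reading), "fx", "fy", "cx", "cy" (pixels), "position" and "rotation" of the camera in the world. Camera axes: x right, y down, z forward; pixel columns grow to the right and rows downward; lengths in m; the calibration is good to about 2 mm. A picture is of the moment at which its call begins.
- workorder.job_done(): hands the job in; it is judged then, once.
The state is a dict: "time": time; "joints": joint angles; "joint_vel": joint speeds; "effort": joint torques, N m; "tcp_pos": TCP position; "eef_rot": TCP orientation; "force": force on the tool from outside, world axes, zero at the start; "ft_torque": the same for the moment, N m; "gripper_width": finger opening in m; "grasp_force": force on a finger pad.
Only numpy, scipy, OpenCV 4.12 (cv2) and the standard library are available. Lean on these libraries where they do the work, as an engineer would, in place of code of your own. Each camera call takes 0.05 s, during which the arm holds its last target. There are 200 camera calls.

## Working session

There is one attempt and no reset: what is moved stays moved. The work goes in short steps, Python scripts to look and compute and a shell command to move; the robot and the scene stay as the last step left them, time stands still between calls to the robot, and variables do not carry over. Pictures are saved under pics/ and viewed, at most 10 in all, crops included, and the job is handed in when it is done.

```bash
ls; mkdir -p pics; python3 - <<'E'
from workcell import telemetry, viewer, r
import cv2, numpy as np
s=telemetry.sense(); print({k:np.round(v,3) for k,v in s.items()})
for n in("top","side"):
    c=viewer.capture(n); np.savez(f"pics/{n}0.npz",**c)
    print(n,c["fx"],c["fy"],c["cx"],c["cy"],c["position"],c["rotation"])
    cv2.imwrite(f"pics/{n}0.png",cv2.resize(c["pixels"][:,:,::-1],(800,600),interpolation=cv2.INTER_CUBIC))
E
```

```text
pics
{'time': np.float64(0.0), 'joints': array([-1.377,  0.207,  1.543,  0.   ,  1.393, -0.151]), 'joint_vel': array([ 0.   ,  0.001, -0.001,  0.   , -0.   , -0.   ]), 'effort': array([-1.0000e-03, -3.7088e+01, -2.8142e+01,  6.9000e-02,  3.6000e-02,
       -0.0000e+00]), 'tcp_pos': array([ 0.194, -0.54 ,  0.204]), 'eef_rot': array([ 0.985,  0.172, -0.   , -0.001]), 'force': array([0.66 , 0.72 , 0.285]), 'ft_torque': array([-0.018, -0.025,  0.044]), 'grasp_force': np.float64(0.0), 'gripper_width': np.float64(0.094)}
top 400.5322706494636 400.5322706494636 252.37581302772526 191.06342243595665 [0.38299181 0.03824748 1.00608722] [ 0.70858758 -0.69919545  0.07026545 -0.06396976]
side 453.6771329598606 453.6771329598606 250.4797849526064 199.531012601354 [0.50684071 0.85479074 0.53799953] [-0.02725605  0.86077631 -0.50784588  0.02034257]
```

View pics/top0.png

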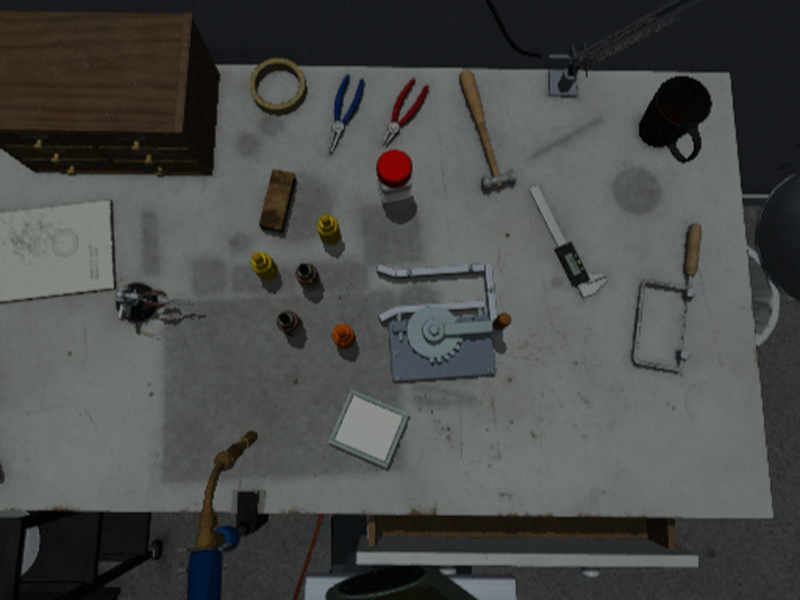

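View pics/side0.png

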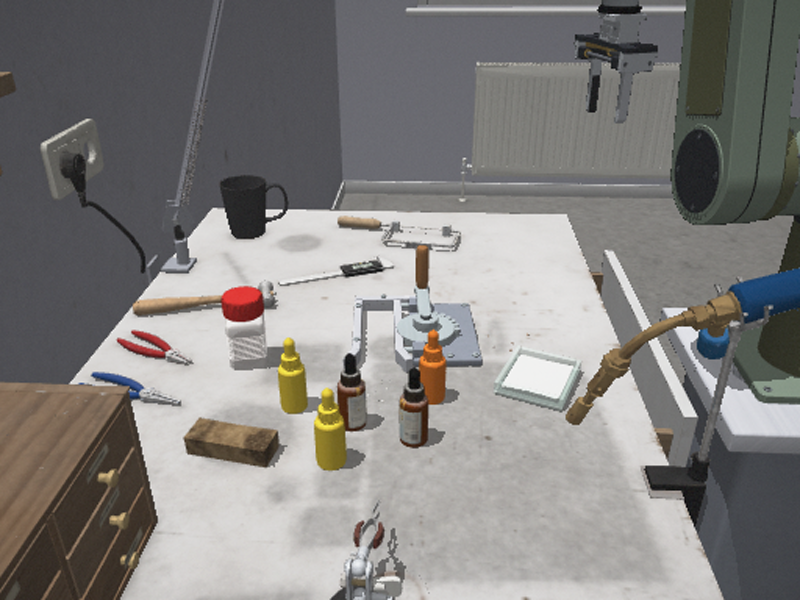

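The top view is 800x600 (0.64 scale), with world +x up and +y left.

- **Dropper candidates:** brown at (307,274) and (289,322), yellow at (329,229) and (263,265), orange at (344,336). The two brown ones with black tops fit the description. The yellow and orange ones are excluded by the text.
- **Clamp:** the pivot is at (433,328) and the handle at (502,321). The channel mouth faces left.
- **Side view:** the brown bottles are at (351,390) and (413,410).

Next I'll measure and take a confirming crop.

```bash
cat > h.py <<'E'
import numpy as np, cv2
from scipy.spatial.transform import Rotation as R
def cloud(c):
    v,u=np.mgrid[:384,:512]; z=c["z_map"]
    p=np.stack([(u-c["cx"])/c["fx"]*z,(v-c["cy"])/c["fy"]*z,z],-1)
    return p@R.from_quat(c["rotation"]).as_matrix().T+c["position"]
def ray(c,u,v):
    d=R.from_quat(c["rotation"]).as_matrix()@[(u-c["cx"])/c["fx"],(v-c["cy"])/c["fy"],1]
    return np.array(c["position"]),d/np.linalg.norm(d)
def onplane(c,u,v,z):
    o,d=ray(c,u,v); return o+d*(z-o[2])/d[2]
E
python3 - <<'E'
from h import *
T=dict(np.load("pics/top0.npz")); S=dict(np.load("pics/side0.npz"))
k=.64
P={n:cloud(c) for n,c in(("T",T),("S",S))}
for n in P:
    f=P[n]; z=f[...,2]; print(n,"bench z",np.median(z[(abs(z)<.02)&(abs(f[...,0]-.5)<.15)&(abs(f[...,1])<.2)]))
for name,tp,sp in(("A",(307,270),(351,390)),("B",(289,320),(413,410)),("dish",(369,429),(538,378)),("flux",(395,168),(244,304)),("brick",(278,200),(230,438)),("orange",(344,336),(431,370)),("yel1",(329,229),(292,380)),("yel2",(263,265),(330,440)),("handle",(502,321),(422,265)),("pivot",(433,328),(428,322))):
    print(name,*[np.round(P[n][int(q[1]*k),int(q[0]*k)],3) for n,q in(("T",tp),("S",sp))])
# upright things: points per height band
for name,x0,y0 in(("A",*P["T"][173,196][:2]),("B",*P["T"][205,185][:2]),("handle",*P["T"][205,321][:2])):
    for n in P:
        f=P[n]; m=(np.hypot(f[...,0]-x0,f[...,1]-y0)<.03)
        for lo,hi in((.01,.06),(.063,.076),(.08,.12)):
            q=f[m&(f[...,2]>lo)&(f[...,2]<hi)]
            if len(q): print(name,n,lo,len(q),"mid",np.round((q.min(0)+q.max(0))/2,4)[:2],"ext",np.round(np.ptp(q,0),3)[:2],"ztop",round(q[:,2].max(),4))
# rails
f=P["T"]; vv,uu=np.mgrid[:384,:512]
for lo,hi in((.014,.026),):
    for r0,r1 in((168,184),(190,210)):
        m=(vv>r0)&(vv<r1)&(uu>240)&(uu<315)&(f[...,2]>lo)&(f[...,2]<hi)
        for u in range(240,318,6):
            q=f[m&(uu==u)]
            if len(q): print(r0,u,len(q),np.round(q.min(0),3),np.round(q.max(0),3))
a=T["pixels"][155:255,160:330,::-1]; b=S["pixels"][170:310,170:310,::-1]
cv2.imwrite("pics/crop1.png",np.hstack([cv2.resize(a,(500,300),interpolation=2),cv2.resize(b,(300,300),interpolation=2)]))
E
```

```text
T bench z 0.0004313397685884457
S bench z 0.0008555051161298621
A [0.602 0.163 0.094] [0.604 0.182 0.061]
B [0.526 0.188 0.095] [0.53  0.21  0.056]
dish [0.369 0.068 0.013] [0.372 0.074 0.014]
flux [0.761 0.035 0.105] [0.757 0.057 0.103]
brick [0.733 0.226 0.027] [0.737 0.232 0.025]
orange [0.503 0.106 0.081] [0.513 0.127 0.056]
yel1 [0.671 0.134 0.079] [0.68  0.153 0.052]
yel2 [0.613 0.233 0.076] [0.619 0.253 0.044]
handle [ 0.526 -0.125  0.107] [ 0.53  -0.12   0.082]
pivot [ 0.524 -0.029  0.048] [ 0.52  -0.017  0.04 ]
A T 0.01 92 mid [0.6016 0.1686] ext [0.033 0.033] ztop 0.0599
A T 0.063 26 mid [0.6021 0.1677] ext [0.02  0.025] ztop 0.0758
A T 0.08 36 mid [0.6006 0.1701] ext [0.015 0.014] ztop 0.1025
A S 0.01 381 mid [0.605  0.1727] ext [0.033 0.028] ztop 0.0599
A S 0.063 79 mid [0.6052 0.1755] ext [0.022 0.014] ztop 0.076
A S 0.08 81 mid [0.6057 0.1699] ext [0.014 0.012] ztop 0.1013
B T 0.01 76 mid [0.5273 0.1942] ext [0.033 0.033] ztop 0.0597
B T 0.063 36 mid [0.5281 0.1941] ext [0.024 0.022] ztop 0.0758
B T 0.08 33 mid [0.5273 0.1937] ext [0.011 0.012] ztop 0.1025
B S 0.01 417 
[... 1191 characters left out ...]
5 [ 0.596 -0.12   0.02 ] [ 0.632 -0.119  0.025]
190 246 6 [0.537 0.046 0.022] [0.55  0.046 0.025]
190 252 7 [0.532 0.031 0.017] [0.558 0.031 0.025]
190 258 8 [0.532 0.016 0.019] [0.561 0.016 0.026]
190 264 12 [0.527 0.001 0.018] [0.56  0.002 0.026]
190 270 15 [ 0.528 -0.014  0.018] [ 0.564 -0.013  0.025]
190 276 7 [ 0.54  -0.029  0.021] [ 0.563 -0.028  0.025]
190 282 10 [ 0.538 -0.044  0.022] [ 0.566 -0.043  0.026]
190 288 12 [ 0.536 -0.059  0.019] [ 0.566 -0.058  0.026]
190 294 4 [ 0.557 -0.074  0.018] [ 0.566 -0.073  0.024]
190 300 7 [ 0.545 -0.089  0.014] [ 0.569 -0.088  0.025]
190 306 11 [ 0.541 -0.104  0.018] [ 0.57  -0.103  0.025]
190 312 8 [ 0.547 -0.12   0.014] [ 0.575 -0.118  0.024]
```

View pics/crop1.png

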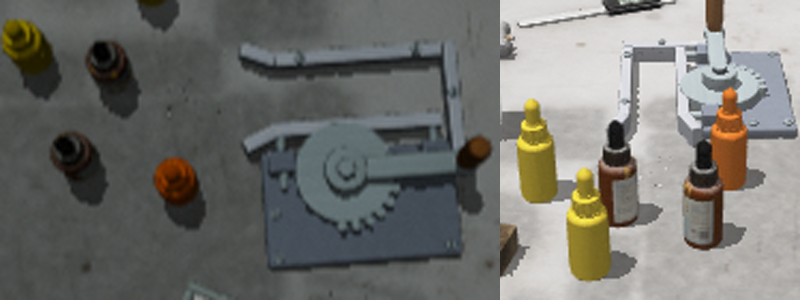

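The crop confirms it: the targets are the brown bottles with black tops, at crop (108,62) and (72,155). The measurements (m) are:

| Feature | Position |
|---|---|
| Bottle A | (0.603, 0.170) |
| Bottle B | (0.529, 0.195) |
| Handle | (0.529, -0.128) |
| Clamp yaw | about +0.08 rad |
| Channel mouth | y about +0.028 |
| Channel stop | y about -0.115 |

I'll move above A with the fingers closing along the channel.

```bash
python3 -m crank '[[[27,47,0],[0,0,-0.018],60],[[27,47,0],[0,0,-0.018],60],[[27,47,0],[0,0,-0.018],60],[[27,47,0],[0,0,-0.018],60],[[27,47,0],[0,0,-0.018],60]]'
python3 -m crank '[[[27,47,0],[0,0,-0.018],60],[[27,47,0],[0,0,-0.018],60],[[27,47,0],[0,0,-0.018],60],[[27,47,0],[0,0,-0.018],60],[[27,47,0],[0,0,-0.018],60]]'
python3 -m crank '[[[27,47,0],[0,0,-0.018],60],[[27,47,0],[0,0,-0.018],60],[[27,47,0],[0,0,-0.018],60],[[27,47,0],[0,0,-0.018],60],[[27,47,0],[0,0,-0.018],60]]'
```

```text
time: 0.72
tcp_pos: [0.3297, -0.3043, 0.2051]
eef_rot: [0.992, 0.127, -0.0, -0.0]
force: [1.2, -1.6, 0.5]
gripper_width: 0.0562
grasp_force: 0.0
time: 1.35
tcp_pos: [0.4647, -0.0694, 0.2052]
eef_rot: [0.997, 0.082, -0.0, 0.0]
force: [-0.2, -0.1, -0.2]
gripper_width: 0.0563
grasp_force: 0.0
time: 1.98
tcp_pos: [0.5997, 0.1655, 0.2048]
eef_rot: [0.999, 0.037, -0.0, 0.0]
force: [0.9, -1.4, 0.5]
gripper_width: 0.0565
grasp_force: 0.0
```

```bash
python3 -m crank '[[[3,4,-40],[0,0,0],60],[[0,0,-40],[0,0,0],60],[[0,0,-40],[0,0,0],60],[[0,0,-40],[0,0,0],60],[[0,0,-13],[0,0,0],60]]'
python3 -m crank '[[[0,0,0],[0,0,0],20],[[0,0,0],[0,0,0],20],[[0,0,0],[0,0,0],20],[[0,0,0],[0,0,0],20]]'
python3 - <<'E'
from workcell import viewer
import cv2
c=viewer.capture("side"); cv2.imwrite("pics/g1.png",cv2.resize(c["pixels"][120:340,150:390,::-1],(720,600)))
E
```

```text
time: 2.6
tcp_pos: [0.5992, 0.1674, 0.0287]
eef_rot: [0.999, 0.037, -0.004, 0.0]
force: [0.6, 0.1, -0.0]
gripper_width: 0.0566
grasp_force: 0.0
time: 3.1
tcp_pos: [0.6042, 0.168, 0.0347]
eef_rot: [0.999, 0.037, 0.002, -0.0]
force: [-0.0, 0.2, 5.5]
gripper_width: 0.0317
grasp_force: 30.0
```

View pics/g1.png

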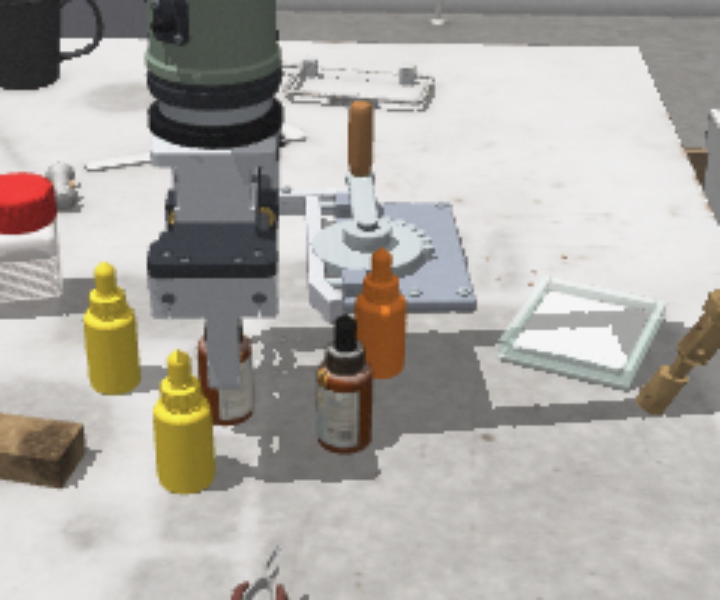

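Side view: the gripper holds bottle A at (228,370), and its neighbours have not moved. Next I lift it and carry it into the channel.

```bash
python3 -m crank '[[[0,0,10],[0,0,0],20],[[0,0,20],[0,0,0],20],[[0,0,20],[0,0,0],20],[[0,0,10],[0,0,0],20],[[0,-15,0],[0,0,0],20]]'
python3 -m crank '[[[-2,-35,0],[0,0,0],20],[[-2,-40,0],[0,0,0],20],[[-2,-45,0],[0,0,0],20],[[-2,-45,0],[0,0,0],20],[[-2,-35,0],[0,0,0],20]]'
python3 -m crank '[[[0,-20,0],[0,0,0],20],[[0,-8,0],[0,0,0],20],[[0,0,0],[0,0,0],20],[[0,0,0],[0,0,0],20]]'
python3 - <<'E'
from workcell import viewer
import cv2, numpy as np
c=viewer.capture("side");d=viewer.capture("top")
cv2.imwrite("pics/g2.png",np.hstack([cv2.resize(c["pixels"][120:300,190:370,::-1],(400,400)),cv2.resize(d["pixels"][130:260,220:350,::-1],(400,400))]))
E
```

```text
time: 3.78
tcp_pos: [0.6034, 0.1532, 0.0942]
eef_rot: [0.999, 0.038, 0.002, -0.0]
force: [0.4, 0.1, -1.2]
gripper_width: 0.0317
grasp_force: 30.0
time: 4.4
tcp_pos: [0.591, -0.0499, 0.0915]
eef_rot: [0.999, 0.037, -0.001, 0.0]
force: [0.3, -0.4, -0.9]
gripper_width: 0.0317
grasp_force: 30.0
time: 4.9
tcp_pos: [0.5923, -0.074, 0.0923]
eef_rot: [0.999, 0.038, -0.0, -0.0]
force: [-0.6, -0.1, 0.1]
gripper_width: 0.0316
grasp_force: 30.0
```

View pics/g2.png

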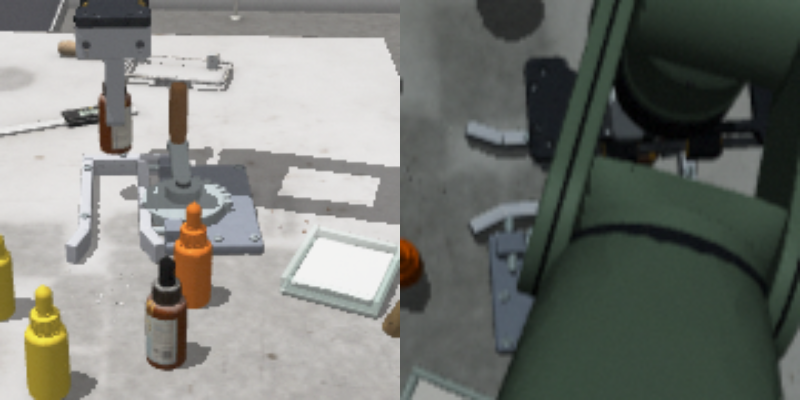

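The bottle hangs straight, over the channel at side-crop (115,120). Lowering it.

```bash
python3 -m crank '[[[0,0,-18],[0,0,0],20],[[0,0,-18],[0,0,0],20],[[0,0,-12],[0,0,0],20],[[0,0,-6],[0,0,0],20],[[0,0,0],[0,0,0],20]]'
python3 -m crank '[[[0,0,-2],[0,0,0],20],[[0,0,-1],[0,0,0],20],[[0,0,0],[0,0,0],20],[[0,0,0],[0,0,0],20]]'
```

```text
time: 5.62
tcp_pos: [0.5919, -0.0751, 0.0376]
eef_rot: [0.999, 0.037, -0.001, -0.0]
force: [0.0, -0.6, -0.8]
gripper_width: 0.0324
grasp_force: 30.0
time: 6.12
tcp_pos: [0.5925, -0.0752, 0.0357]
eef_rot: [0.999, 0.037, 0.0, 0.0]
force: [-0.3, 0.4, -0.8]
gripper_width: 0.0315
grasp_force: 30.0
```

```bash
python3 -m crank '[[[0,0,-1.5],[0,0,0],20],[[0,0,0],[0,0,0],20],[[0,0,0],[0,0,0],20]]'
python3 -m crank '[[[0,0,-1.5],[0,0,0],20],[[0,0,0],[0,0,0],20],[[0,0,0],[0,0,0],20]]'
```

```text
time: 6.5
tcp_pos: [0.5927, -0.0752, 0.0347]
eef_rot: [0.999, 0.037, 0.0, 0.0]
force: [-1.5, 0.8, 5.6]
gripper_width: 0.0316
grasp_force: 30.0
time: 6.88
tcp_pos: [0.593, -0.0753, 0.0347]
eef_rot: [0.999, 0.037, 0.001, 0.0]
force: [-4.6, 0.4, 12.5]
gripper_width: 0.0319
grasp_force: 30.0
```

Contact. I back off slightly, release, rise and go over B.

```bash
python3 -m crank '[[[0,0,1.5],[0,0,0],20],[[0,0,0],[0,0,0],46],[[0,0,0],[0,0,0],46],[[0,0,0],[0,0,0],46],[[0,0,20],[0,0,0],46]]'
python3 -m crank '[[[0,0,40],[0,0,0],46],[[0,0,40],[0,0,0],46],[[0,0,15],[0,0,0],46],[[-10,45,0],[0,0,0],60],[[-10,45,0],[0,0,0],60]]'
python3 -m crank '[[[-11,45,0],[0,0,0],60],[[-11,45,0],[0,0,0],60],[[-11,45,0],[0,0,0],60],[[-10,45,0],[0,0,0],60],[[0,0,0],[0,0,0],60]]'
python3 - <<'E'
from workcell import viewer, telemetry
import cv2, numpy as np
from h import *
c=viewer.capture("side");d=viewer.capture("top")
for n,q in(("S",c),("T",d)):
    f=cloud(q)
    for nm,x0,y0 in(("A",.593,-.075),("B",.529,.195)):
        m=np.hypot(f[...,0]-x0,f[...,1]-y0)<.03
        for lo,hi in((.03,.06),(.063,.076),(.08,.11)):
            p=f[m&(f[...,2]>lo)&(f[...,2]<hi)]
            if len(p)>4: print(nm,n,lo,len(p),np.round((p.min(0)+p.max(0))/2,4)[:2])
print(np.round(telemetry.sense()["tcp_pos"],4))
cv2.imwrite("pics/g3.png",np.hstack([cv2.resize(c["pixels"][120:300,190:370,::-1],(400,400)),cv2.resize(d["pixels"][130:260,220:350,::-1],(400,400))]))
E
```

```text
time: 7.5
tcp_pos: [0.5903, -0.0747, 0.0524]
eef_rot: [0.999, 0.037, -0.002, -0.001]
force: [0.5, 0.7, 0.9]
gripper_width: 0.0435
grasp_force: 0.0
time: 8.12
tcp_pos: [0.5719, 0.0154, 0.149]
eef_rot: [0.999, 0.037, -0.0, -0.0]
force: [0.4, -0.1, -0.0]
gripper_width: 0.0557
grasp_force: 0.0
time: 8.75
tcp_pos: [0.5278, 0.1974, 0.1484]
eef_rot: [0.999, 0.04, -0.001, -0.0]
force: [-0.0, 0.5, 0.3]
gripper_width: 0.0564
grasp_force: 0.0
A S 0.03 174 [ 0.5933 -0.0669]
A S 0.063 53 [ 0.5951 -0.0676]
A S 0.08 53 [ 0.5934 -0.071 ]
B S 0.03 259 [0.5299 0.1997]
B S 0.063 85 [0.5301 0.199 ]
B S 0.08 87 [0.5303 0.1961]
A T 0.03 67 [ 0.5907 -0.0733]
A T 0.063 30 [ 0.5914 -0.0732]
A T 0.08 33 [ 0.591  -0.0738]
B T 0.03 36 [0.5208 0.1851]
B T 0.063 11 [0.5192 0.1866]
[0.5289 0.1947 0.1485]
```

View pics/g3.png

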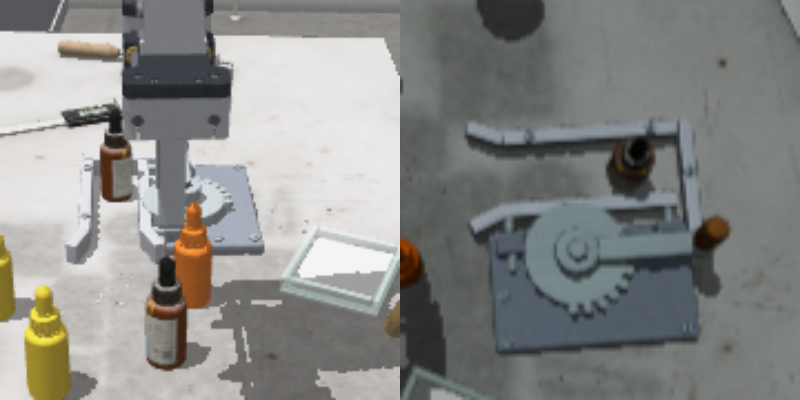

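A stands upright in the channel at top crop (632,160). The gripper is over B, so I grasp it now.

```bash
python3 -m crank '[[[0,0,-35],[0,0,0],60],[[0,0,-35],[0,0,0],60],[[0,0,-30],[0,0,0],60],[[0,0,-13],[0,0,0],60],[[0,0,0],[0,0,0],60]]'
python3 -m crank '[[[0,0,0],[0,0,0],20],[[0,0,0],[0,0,0],20],[[0,0,0],[0,0,0],20],[[0,0,0],[0,0,0],20]]'
python3 -m crank '[[[0,0,10],[0,0,0],20],[[0,0,20],[0,0,0],20],[[0,0,20],[0,0,0],20],[[0,0,10],[0,0,0],20],[[0,0,0],[0,0,0],20]]'
```

```text
time: 9.48
tcp_pos: [0.529, 0.1937, 0.0352]
eef_rot: [0.999, 0.037, -0.001, 0.0]
force: [0.6, 0.2, 0.1]
gripper_width: 0.0562
grasp_force: 0.0
time: 9.98
tcp_pos: [0.5303, 0.195, 0.037]
eef_rot: [0.999, 0.037, 0.001, -0.0]
force: [0.1, -0.7, 3.4]
gripper_width: 0.0315
grasp_force: 29.9
time: 10.6
tcp_pos: [0.5299, 0.195, 0.0968]
eef_rot: [0.999, 0.037, 0.001, -0.0]
force: [0.3, 0.0, -0.8]
gripper_width: 0.0314
grasp_force: 29.9
```

```bash
python3 -m crank '[[[15,-5,0],[0,0,0],20],[[25,-5,0],[0,0,0],20],[[15,-10,0],[0,0,0],20],[[5,-30,0],[0,0,0],20],[[0,-40,0],[0,0,0],20]]'
python3 -m crank '[[[0,-40,0],[0,0,0],20],[[0,-40,0],[0,0,0],20],[[0,-25,0],[0,0,0],20],[[0,-15,0],[0,0,0],20],[[0,0,0],[0,0,0],20]]'
python3 -m crank '[[[0,0,-18],[0,0,0],20],[[0,0,-18],[0,0,0],20],[[0,0,-12],[0,0,0],20],[[0,0,-6],[0,0,0],20],[[0,0,0],[0,0,0],20]]'
python3 -m crank '[[[0,0,-2],[0,0,0],20],[[0,0,-1.5],[0,0,0],20],[[0,0,0],[0,0,0],20],[[0,0,0],[0,0,0],20]]'
```

```text
time: 11.22
tcp_pos: [0.5899, 0.1038, 0.0951]
eef_rot: [0.999, 0.038, -0.0, 0.0]
force: [0.4, -0.7, -2.9]
gripper_width: 0.031
grasp_force: 29.9
time: 11.85
tcp_pos: [0.5893, -0.0161, 0.0956]
eef_rot: [0.999, 0.036, -0.0, -0.0]
force: [-0.7, 0.8, 0.3]
gripper_width: 0.0314
grasp_force: 29.9
time: 12.48
tcp_pos: [0.5889, -0.0149, 0.0412]
eef_rot: [0.999, 0.038, -0.001, -0.0]
force: [-0.1, -0.0, -0.6]
gripper_width: 0.0318
grasp_force: 29.9
time: 12.98
tcp_pos: [0.5895, -0.0152, 0.0387]
eef_rot: [0.999, 0.037, 0.0, 0.0]
force: [0.3, -0.7, -0.3]
gripper_width: 0.0312
grasp_force: 29.9
```

```bash
python3 -m crank '[[[0,0,-1.5],[0,0,0],20],[[0,0,0],[0,0,0],20],[[0,0,0],[0,0,0],20]]'
python3 -m crank '[[[0,0,-1],[0,0,0],20],[[0,0,0],[0,0,0],20],[[0,0,0],[0,0,0],20]]'
```

```text
time: 13.35
tcp_pos: [0.5895, -0.0152, 0.0371]
eef_rot: [0.999, 0.037, 0.0, 0.0]
force: [-0.1, -1.1, -0.6]
gripper_width: 0.0318
grasp_force: 29.9
time: 13.72
tcp_pos: [0.5899, -0.0152, 0.037]
eef_rot: [0.999, 0.037, 0.0, 0.0]
force: [-0.9, 0.9, 4.3]
gripper_width: 0.0314
grasp_force: 29.9
```

B touches the bench. I release it, rise, and swing over to the handle, turning so the fingers close along the handle's direction of travel. I also refine the clamp pivot from the first, unobstructed images.

```bash
python3 -m crank '[[[0,0,0.5],[0,0,0],46],[[0,0,0],[0,0,0],46],[[0,0,0],[0,0,0],46],[[0,0,0],[0,0,0],46],[[0,0,20],[0,0,0],46]]'
python3 -m crank '[[[0,0,40],[0,0,0],46],[[0,0,40],[0,0,0],46],[[0,0,15],[0,0,0],46],[[-7,-13,0],[0,0,0.175],60],[[-7,-13,0],[0,0,0.175],60]]'
python3 -m crank '[[[-7,-13,0],[0,0,0.175],60],[[-7,-13,0],[0,0,0.175],60],[[-7,-13,0],[0,0,0.175],60],[[-7,-13,0],[0,0,0.175],60],[[-7,-13,0],[0,0,0.175],60]]'
python3 -m crank '[[[-6,-11,0],[0,0,0.175],60],[[-6,-11,0],[0,0,0.175],60],[[0,0,0],[0,0,0],60]]'
python3 - <<'E'
from h import *
from workcell import viewer,telemetry
T=dict(np.load("pics/top0.npz")); S=dict(np.load("pics/side0.npz"))
for n,c in(("T",T),("S",S)):
    f=cloud(c)
    m=np.hypot(f[...,0]-.522,f[...,1]+.028)<.03
    for lo in(.036,.039,.042,.044,.046):
        p=f[m&(f[...,2]>lo)]
        if len(p)>3: print(n,lo,len(p),np.round((p.min(0)+p.max(0))/2,4),np.round(np.ptp(p,0),3))
# rails by brightness edge on plane z=.022, subpixel
g=cv2.cvtColor(T["pixels"],cv2.COLOR_RGB2GRAY).astype(float)
f=cloud(T); pts=[]
for u in range(256,306):
    col=np.diff(g[170:186,u]); v=170.5+np.argmin(col); pts.append(onplane(T,u,v,.022)[:2])
pts=np.array(pts); k=np.polyfit(pts[:,1],pts[:,0],1); res=pts[:,0]-np.polyval(k,pts[:,1]); k=np.polyfit(pts[abs(res)<.002,1],pts[abs(res)<.002,0],1)
print("fixed rail inner: slope,x(y=-.03)",k[0],np.polyval(k,-.03))
print(np.round(telemetry.sense()["tcp_pos"],4),np.round(telemetry.sense()["joints"],2))
c=viewer.capture("side");d=viewer.capture("top")
cv2.imwrite("pics/g4.png",np.hstack([cv2.resize(c["pixels"][100:260,190:350,::-1],(400,400)),cv2.resize(d["pixels"][130:260,220:350,::-1],(400,400))]))
E
```

```text
time: 14.35
tcp_pos: [0.5874, -0.0149, 0.0551]
eef_rot: [0.999, 0.037, -0.002, -0.001]
force: [1.0, -0.6, -0.1]
gripper_width: 0.0431
grasp_force: 0.0
time: 14.98
tcp_pos: [0.5749, -0.0412, 0.1515]
eef_rot: [0.977, 0.214, -0.0, -0.0]
force: [0.4, -0.4, -0.0]
gripper_width: 0.0557
grasp_force: 0.0
time: 15.6
tcp_pos: [0.5395, -0.1064, 0.1509]
eef_rot: [0.794, 0.607, -0.0, -0.001]
force: [-0.1, -0.4, -1.2]
gripper_width: 0.0565
grasp_force: 0.0
time: 15.98
tcp_pos: [0.5276, -0.1285, 0.151]
eef_rot: [0.68, 0.733, -0.0, -0.001]
force: [0.8, 0.1, -0.1]
gripper_width: 0.0558
grasp_force: 0.0
T 0.036 199 [ 0.5193 -0.0349  0.0432] [0.033 0.044 0.014]
T 0.039 126 [ 0.5191 -0.0346  0.0447] [0.032 0.039 0.011]
T 0.042 46 [ 0.5199 -0.0271  0.0463] [0.029 0.024 0.008]
T 0.044 25 [ 0.5207 -0.0306  0.0473] [0.012 0.012 0.006]
T 0.046 12 [ 0.5194 -0.0305  0.0484] [0.01  0.012 0.004]
S 0.036 129 [ 0.5233 -0.0355  0.0423] [0.034 0.044 0.012]
S 0.039 100 [ 0.5223 -0.0348  0.0438] [0.032 0.043 0.01 ]
S 0.042 35 [ 0.5221 -0.0272  0.0453] [0.022 0.026 0.007]
S 0.044 24 [ 0.5223 -0.0316  0.0465] [0.013 0.017 0.004]
S 0.046 18 [ 0.5223 -0.0314  0.0473] [0.013 0.014 0.003]
fixed rail inner: slope,x(y=-.03) -0.08377637141117848 0.6144783703285711
[ 0.5276 -0.1285  0.151 ] [-0.4   0.19  1.68  0.    1.27 -0.47]
```

View pics/g4.png

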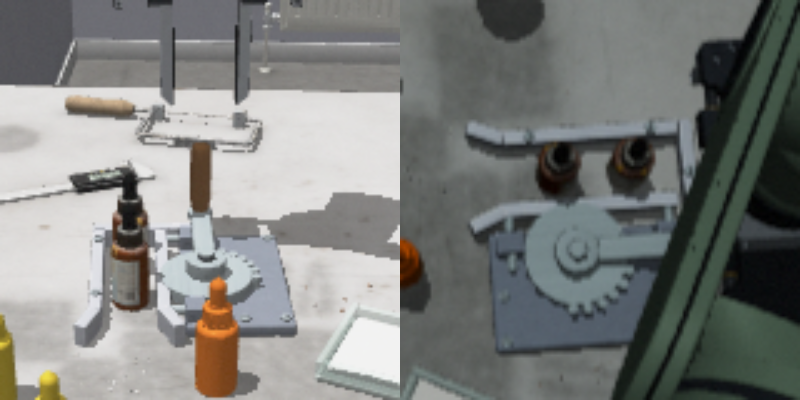

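Both bottles stand between the rails at top crop (632,160) and (560,165). The fingers straddle the handle in the side view, at 168 and 241 around 201. I descend, grip, and take the first click.

```bash
python3 -m crank '[[[1,0,-30],[0,0,0],60],[[0,0,-30],[0,0,0],60],[[0,0,-20],[0,0,0],60],[[0,0,-7],[0,0,0],60],[[0,0,0],[0,0,0],60]]'
python3 -m crank '[[[0,0,0],[0,0,0],10],[[0,0,0],[0,0,0],10],[[0,0,0],[0,0,0],10],[[0,0,0],[0,0,0],10],[[0,0,0],[0,0,0],10]]'
python3 -m crank '[[[-6.6,-0.2,0],[0,0,-0.066],10],[[-6.6,0.2,0],[0,0,-0.066],10],[[0,0,0],[0,0,0],10]]'
python3 -m crank '[[[-6.5,0.4,0],[0,0,-0.065],10],[[-6.4,0.8,0],[0,0,-0.065],10],[[0,0,0],[0,0,0],10],[[0,0,0],[0,0,0],10]]'
```

```text
time: 16.7
tcp_pos: [0.5294, -0.1278, 0.0643]
eef_rot: [0.679, 0.734, -0.0, -0.0]
force: [-0.1, -0.1, 0.9]
gripper_width: 0.056
grasp_force: 0.0
time: 17.32
tcp_pos: [0.5299, -0.1283, 0.0648]
eef_rot: [0.679, 0.734, 0.0, 0.001]
force: [1.6, -0.3, 1.3]
gripper_width: 0.0194
grasp_force: 30.0
time: 17.7
tcp_pos: [0.5176, -0.1285, 0.0648]
eef_rot: [0.725, 0.688, 0.001, 0.001]
force: [4.8, -0.4, -3.2]
gripper_width: 0.0193
grasp_force: 30.0
time: 18.2
tcp_pos: [0.5047, -0.1271, 0.0648]
eef_rot: [0.769, 0.64, 0.001, 0.001]
force: [4.9, -0.2, -3.4]
gripper_width: 0.0193
grasp_force: 30.0
```

Lever at about 0.254 rad by the TCP, close to the first notch. On to clicks 2 and 3.

```bash
python3 -m crank '[[[-6.4,1.3,0],[0,0,-0.066],10],[[-6.3,1.7,0],[0,0,-0.066],10],[[-6.2,2.2,0],[0,0,-0.065],10],[[-6,2.6,0],[0,0,-0.065],10],[[0,0,0],[0,0,0],10]]'
python3 -m crank '[[[-5.8,3,0],[0,0,-0.066],10],[[-5.6,3.4,0],[0,0,-0.066],10],[[-5.4,3.7,0],[0,0,-0.065],10],[[-5.1,4,0],[0,0,-0.065],10],[[0,0,0],[0,0,0],10]]'
python3 - <<'E'
from h import *
from workcell import viewer,telemetry
s=telemetry.sense();p=s["tcp_pos"];print("theta",.084-np.arctan2(p[0]-.5216,-(p[1]+.0287)),"rad",np.hypot(p[0]-.5216,p[1]+.0287),s["force"],np.round(s["joints"],2))
c=viewer.capture("side");d=viewer.capture("top")
cv2.imwrite("pics/g5.png",np.hstack([cv2.resize(c["pixels"][120:260,190:330,::-1],(400,400)),cv2.resize(d["pixels"][130:260,220:350,::-1],(400,400))]))
E
```

```text
time: 18.82
tcp_pos: [0.4804, -0.1195, 0.0648]
eef_rot: [0.846, 0.534, 0.002, 0.002]
force: [8.2, -0.8, -5.5]
gripper_width: 0.0197
grasp_force: 30.0
time: 19.45
tcp_pos: [0.459, -0.1058, 0.0648]
eef_rot: [0.908, 0.419, 0.002, 0.002]
force: [8.6, -2.2, -7.7]
gripper_width: 0.0198
grasp_force: 30.0
theta 0.7658950251054757 rad 0.09929781879434944 [ 8.58440197 -2.24467347 -7.71916895] [-0.41  0.16  1.92  0.    1.06  0.3 ]
```

View pics/g5.png

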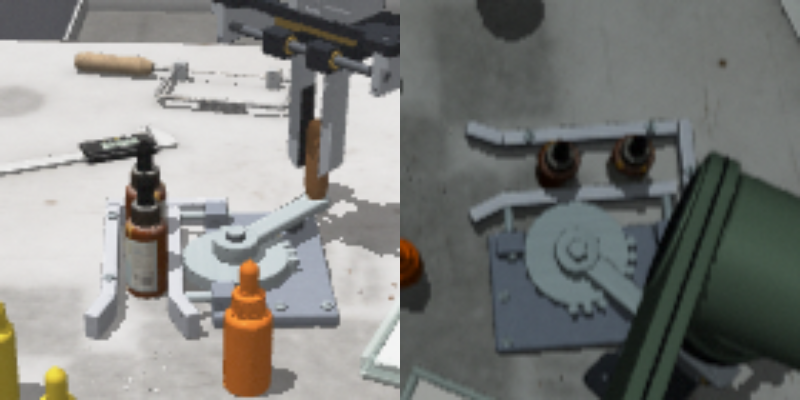

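Lever near 0.77–0.785 rad, which is three clicks. The bottles are upright with the rail closing on them: top crop (560,163), (632,157). Now the fourth click, in stages.

```bash
python3 -m crank '[[[-4.9,4.3,0],[0,0,-0.066],10],[[-4.6,4.7,0],[0,0,-0.066],10],[[-4.2,5,0],[0,0,-0.065],10],[[0,0,0],[0,0,0],10]]'
python3 -m crank '[[[-2,2.6,0],[0,0,-0.033],10],[[-1.9,2.7,0],[0,0,-0.033],10],[[0,0,0],[0,0,0],10],[[0,0,0],[0,0,0],10]]'
cat > th.py <<'E'
from h import *
from workcell import viewer,telemetry
s=telemetry.sense();p=s["tcp_pos"];yaw=lambda q:2*np.arctan2(q[1],q[0])
print("theta",.084-np.arctan2(p[0]-.5216,-(p[1]+.0287)),"tool turn",1.6486-yaw(s["eef_rot"]),"rad",np.hypot(p[0]-.5216,p[1]+.0287),"tangential/radial F",s["force"])
E
python3 th.py
```

```text
time: 20.05
tcp_pos: [0.445, -0.0912, 0.0648]
eef_rot: [0.945, 0.327, 0.002, 0.001]
force: [7.1, 0.1, -7.0]
gripper_width: 0.0198
grasp_force: 30.0
time: 20.55
tcp_pos: [0.442, -0.087, 0.0648]
eef_rot: [0.955, 0.296, 0.003, 0.002]
force: [9.3, -3.1, -10.0]
gripper_width: 0.0196
grasp_force: 30.0
theta 1.0224977566443454 tool turn 1.047356014594972 rad 0.09873081576756484 tangential/radial F [ 9.3003792  -3.13649547 -9.97237099]
```

```bash
python3 -m crank '[[[-1.2,1.7,0],[0,0,-0.02],10],[[0,0,0],[0,0,0],10],[[0,0,0],[0,0,0],10],[[0,0,0],[0,0,0],10]]'
python3 th.py; python3 - <<'E'
from h import *
from workcell import viewer
c=viewer.capture("side");d=viewer.capture("top")
g=cv2.cvtColor(d["pixels"],cv2.COLOR_RGB2GRAY).astype(float); T=dict(np.load("pics/top0.npz")); g0=cv2.cvtColor(T["pixels"],cv2.COLOR_RGB2GRAY).astype(float)
# moving rail top face inner edge (dark floor above -> bright rail): x at columns, before and after
sh=[]
for u in list(range(262,268))+list(range(284,288))+list(range(300,304)):
    e=[]
    for im in(g0,g):
        col=np.diff(im[183:205,u]); e.append(onplane(d,u,183.5+np.argmax(col),.022)[0])
    sh.append(np.round((e[1]-e[0])*1000,1))
print("rail shift mm per column",sh,"median",np.median(sh))
f=cloud(d)
for x0,y0 in((.597,-.075),(.592,-.015)):
    m=(np.hypot(f[...,0]-x0,f[...,1]-y0)<.03)&(f[...,2]>.08); p=f[m&(f[...,2]<.11)]; print("bottle top",np.round((p.min(0)+p.max(0))/2,4),p[:,2].max())
cv2.imwrite("pics/g6.png",np.hstack([cv2.resize(c["pixels"][120:260,190:330,::-1],(400,400)),cv2.resize(d["pixels"][130:260,220:350,::-1],(400,400))]))
E
```

```text
time: 21.05
tcp_pos: [0.4412, -0.0859, 0.0649]
eef_rot: [0.958, 0.287, 0.003, 0.003]
force: [10.6, -5.3, -10.9]
gripper_width: 0.0196
grasp_force: 30.0
theta 1.036264629166539 tool turn 1.067115206362862 rad 0.09867757950612208 tangential/radial F [ 10.57082094  -5.26813494 -10.85101612]
rail shift mm per column [np.float64(-7.6), np.float64(15.3), np.float64(33.0), np.float64(15.3), np.float64(15.3), np.float64(-5.1), np.float64(-5.1), np.float64(-7.6), np.float64(5.1), np.float64(5.1), np.float64(28.0), np.float64(30.5), np.float64(0.0), np.float64(33.1)] median 10.2
bottle top [ 0.5969 -0.0746  0.0915] 0.10287461937347842
bottle top [ 0.5913 -0.0134  0.0917] 0.10242359257712919
```

View pics/g6.png

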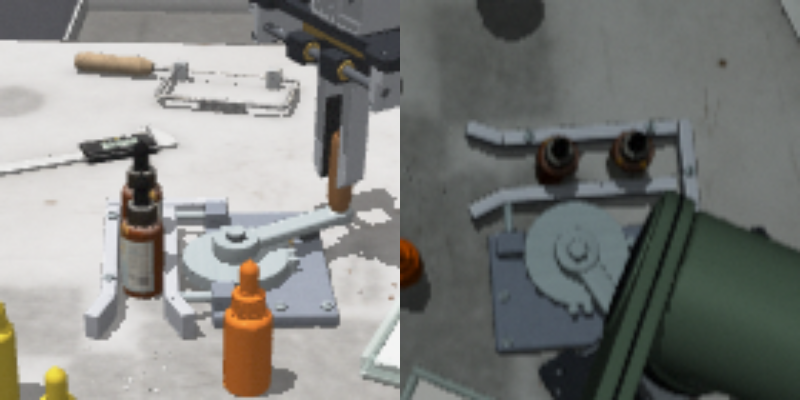

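Both bottles are upright between the closed rails at top crop (557,160) and (632,150), and the handle is gripped. The tangential force rose from 4 to 8 to 10.5 N, which is the jump at the fourth notch. My angle estimate of 1.036 is slightly short, so I'll nudge it to sit safely in the notch, well below the 1.178 hump.

```bash
python3 -m crank '[[[-1.2,1.7,0],[0,0,-0.01],10],[[0,0,0],[0,0,0],10],[[0,0,0],[0,0,0],10],[[0,0,0],[0,0,0],10]]'; python3 th.py
python3 -m crank '[[[-0.6,0.9,0],[0,0,0],10],[[0,0,0],[0,0,0],10],[[0,0,0],[0,0,0],10],[[0,0,0],[0,0,0],10]]'; python3 th.py
```

```text
time: 21.65
tcp_pos: [0.4401, -0.0843, 0.0649]
eef_rot: [0.96, 0.282, 0.003, 0.003]
force: [10.6, -4.4, -10.5]
gripper_width: 0.0194
grasp_force: 30.0
theta 1.0562164783025507 tool turn 1.0776173010984609 rad 0.09865199579729289 tangential/radial F [ 10.64460534  -4.36748692 -10.50160797]
time: 22.15
tcp_pos: [0.4398, -0.0838, 0.0649]
eef_rot: [0.96, 0.282, 0.004, 0.003]
force: [12.3, -6.9, -12.9]
gripper_width: 0.0195
grasp_force: 30.0
theta 1.0624877127881718 tool turn 1.0777496572173386 rad 0.0986261764252028 tangential/radial F [ 12.25684021  -6.9415556  -12.87916881]
```

```bash
python3 -m crank '[[[0,0,0],[0,0,0],10],[[0,0,0],[0,0,0],10],[[0,0,0],[0,0,0],10],[[0,0,0],[0,0,0],10]]'; python3 th.py
python3 - <<'E'
from h import *
from workcell import viewer
S=dict(np.load("pics/side0.npz")); c=viewer.capture("side"); d=viewer.capture("top"); T=dict(np.load("pics/top0.npz"))
def hsv(q): return cv2.cvtColor(q["pixels"],cv2.COLOR_RGB2HSV)
k=.64
for n,(u,v,w,h) in dict(dish=(495,345,90,68),flux=(220,285,55,85),brick=(180,415,105,55)).items():
    u,v,w,h=[int(a*k) for a in(u,v,w,h)]; a=S["pixels"][v:v+h,u:u+w].astype(float).mean(2);b=c["pixels"][v:v+h,u:u+w].astype(float).mean(2)
    print(n,"shift px",np.round(cv2.phaseCorrelate(a,b),2))
f=cloud(d)
for x0,y0 in((.597,-.075),(.592,-.015)):
    p=f[(np.hypot(f[...,0]-x0,f[...,1]-y0)<.03)&(f[...,2]>.08)&(f[...,2]<.11)]; print("bottle",np.round((p.min(0)+p.max(0))/2,4))
E
```

```text
time: 22.65
tcp_pos: [0.4398, -0.0837, 0.0649]
eef_rot: [0.96, 0.282, 0.004, 0.003]
force: [11.2, -6.0, -13.7]
gripper_width: 0.0197
grasp_force: 30.0
theta 1.0627567130297682 tool turn 1.077782946179084 rad 0.0986267246622544 tangential/radial F [ 11.24335685  -5.96727029 -13.67961376]Traceback (most recent call last):
  File "<stdin>", line 8, in <module>
    return _wrapfunc(a, 'round', decimals=decimals, out=out)
    return _wrapit(obj, method, *args, **kwds)
    conv = _array_converter(obj)
ValueError: setting an array element with a sequence. The requested array has an inhomogeneous shape after 1 dimensions. The detected shape was (2,) + inhomogeneous part.
```

The hold is steady in the notch, and the arm never went near the dish, flux bottle or brick. Handing in.

```bash
python3 -c "
from workcell import workorder
print(workorder.job_done())"
```

```text
the job is handed in; nothing more can be done
None
```

I handed the job in with both brown bottles upright in the channel between the rails and the gripper still holding the lever at about 1.06 rad, the fourth click; the click is inferred from measured angle and handle force, and my last image check of the dish, flux bottle and brick failed to run, though the arm never went near them.

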